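Load the jar tray under the twin-nozzle filler

ROBOT

A 7-joint arm with a two-finger parallel gripper is mounted at the origin on the work surface. World frame = base frame: x ahead of the robot, y to its left, z up, the work surface at z = 0. Lengths are in m, angles in rad, forces in N, time in s.
With the tool pointing down it reaches from about 0.4 to 0.875 m from the base axis. Payload 19.3 kg.
Tool frame: the origin (TCP) lies midway between the tips of the shut fingers; the grasp point (between the pads) lies 19 mm behind it (bot.pinch_z is the distance from the TCP to the grasp point, in m); z points along the fingers, y is the line along which they close (so a half turn about z gives the same grasp; the last joint's range is limited). The gripper opens to 85 mm and grips with 20 to 120 N. Pads are 22 mm wide; open, the fingers measure 114 mm over their backs; the gripper's body (76 mm by 85 mm) begins 54 mm behind the grasp point. The pads swing forward as they close: fully open they stand 13 mm farther back than shut.
Start: joints at [1.155, 0.521, -0.036, 1.599, 0.021, 1.021, -0.113], TCP at [0.212, -0.588, 0.231] pointing down, gripper open.
Joint ranges: [-2.91, 2.91], [-0.3, 2.13], [-1.5, 1.42], [0.17, 2.43], [-1.26, 4.41], [0.16, 1.93], [-2.52, 2.52]. Speed limits (rad/s): [1.89, 1.89, 2.39, 2.39, 3.01, 3.01, 3.01].

INTERFACE

Orientations are given as [roll, pitch, yaw] about the fixed x, y, z axes, in that order (R = Rz(yaw) Ry(pitch) Rx(roll)).
In Python, from workcell import observe, viewer, bot gives the robot as it stands. The module is installed in compiled form; this text tells all that it offers.
- The arm moves only by the tool play_rows, never from a script. Its argument "motion" is a list of rows, each a list of 7 numbers: the shift along the tool's x, y, z in cm, then the turn, a rotation vector about the tool's x, y, z in rad, then the opening, from -1 (shut) to 1 (fully open), so that 0 is half open. A call has exactly 5 rows; each row is the pose to reach, as a shift and turn from the pose commanded when the call began, along the tool's axes at that moment; what a row does not reach only later rows make up. A row lasts 1/10 s, in which the tool goes at most 50 mm and 8.59 degrees, less where a joint would pass 70% of its speed; a pose out of reach is approached as far as the arm can. A call with a gripper value outside its range is refused whole. The fingers move at their own pace and stop on an object; "squeeze" is the grip in N (left out, the last holds). Time passes only in rows, so rows that repeat a pose let the fingers close, or fill a call up. It gives the time, the measured TCP pose, the force, the opening and the grip force at its end, in the units of the state.
- observe(): the state, without advancing time (a new reading comes with each control period).
- viewer.grab_frame(name): name is "side" or "top" or "wrist"; returns (picture, depth): 480x640x3 uint8, red, green, blue; 480x640 float32, m along the optical axis (not along the pixel's ray), 0 where there is no reading.
- viewer.camera_info(name): a dict with "fx", "fy", "cx", "cy" (pixels), "R" (3x3) and "t" (3): a world point X has camera coordinates R X + t. Camera axes: x right, y down, z forward; pixel columns grow to the right and rows downward; lengths in m; the calibration is good to about 2 mm. A picture is of the moment at which its call begins: read the wrist's pose just before it. camera_info takes no time and is no camera call; for the wrist camera it gives the pose at the moment of the call.
- bot.job_done(): hands the job in; it is judged then, once.
The state is a dict: "clock": time; "qpos": joint angles; "qd": joint speeds; "joint_efforts": joint torques, N m; "position": TCP position; "tool_rot": TCP orientation; "force": force on the tool from outside, world axes, zero at the start; "moment": the same for the moment, N m; "grip_width": finger opening in m; "finger_force": force on a finger pad.
Only numpy, scipy, OpenCV 4.12 (cv2) and the standard library are available. Lean on these libraries where they do the work, as an engineer would, in place of code of your own. Each camera call takes 0.05 s, during which the arm holds its last target. There are 200 camera calls.

TASK

Get the filler ready for its next shot: draw the drip pan out from under the two nozzles by its handle, keeping it level, and set it down with its dish in the middle of the rubber mat. Stand the empty open jar upright in the free pocket of the jar tray, then bring the tray by its handle into the guide rails and slide it under the nozzles, fully home against the end stop. Set the jars and the pan down rather than dropping them, and do not bump the nozzles, tip a jar or disturb the closed jars or the stacked tins.

Things in the scene. Friction and masses are not known exactly. Their poses are not given: they have to be found in the camera images.
- filler: Filling station at the left with a lane on the bench. Origin: on the bench, mid-lane, midway between the nozzles; x along the lane into the station, z up. Rails 26 mm high, inner faces y = +-41.5 mm, x -87 to 87 mm, flaring out to y = +-66 mm at x = -117 mm. End stop's face at x = 73 mm. The mouth (-x) is open. Behind the stop: column and pipe, to 260 mm. Nothing above the rails beyond x = -65 mm.
- head: Nozzle head over the lane; origin and axes as the filler's. Two upright steel nozzles at x = -35 and 35 mm, 14 to 36 mm across, tips 72 mm above the bench, under a manifold tube 48 mm across, x -60 to 140 mm, 121 to 169 mm up, with 34 mm wide actuators on top up to 234 mm. Not to be bumped.
- nozzle_front (a point): Tip of the nozzle nearer the lane's mouth, 72 mm above the bench.
- nozzle_back (a point): Tip of the nozzle nearer the end stop, 72 mm above the bench.
- pan_grip (a point): Grip point of the loose drip pan that lies in the lane at first: shallow open steel dish 144 x 74 mm, 18 mm high, 0.25 kg. Its straight black bar handle, 16 mm wide, 22 mm high, runs along x, 75 to 155 mm from the dish's centre, mid-height 42 mm above the underside. This point: bar's middle, 135 mm from the dish's centre. x points from handle to dish, z up.
- pan_dish (a point): Centre of the drip pan's dish, 9 mm above its underside; axes as pan_grip.
- tray_grip (a point): Grip point of the loose jar tray at the right: steel, 144 x 74 mm, 22 mm high, walls and floor 4 mm, 0.35 kg, two 66 mm pockets one behind the other, centres 35 mm either side of the tray's centre. Handle as the pan's: the point is 42 mm above the underside, 135 mm from the tray's centre, x from handle to pockets. Home: tray's centre on the filler's origin, x axes alike.
- free_pocket (a point): Centre of the floor (4 mm above the tray's underside) of the tray pocket farther from the handle, empty at the start. Axes as tray_grip.
- jar_a_mid (a point): Middle, half-way up, of an empty open white plastic jar, 58 mm across, 58 mm high, 80 g; it stands in the tray's pocket nearer the handle.
- jar_b_mid (a point): Middle, half-way up, of the other empty open white jar (58 mm across, 58 mm high, 80 g), to be put into the tray; it stands on the cardboard pad beside a closed jar.
- mat: Black rubber mat, 170 (x) x 110 (y) x 3 mm, fixed to the bench, at one side of the way to the lane; origin in the middle of its underside.
- pad: Cardboard layer pad, 170 (x) x 110 (y) x 4 mm, fixed to the bench, at the other side of the way to the lane; the jar to be loaded and a closed jar stand on it. Origin in the middle of its underside.
- capped_a_mid (a point): Middle, half-way up, of a closed white jar (58 mm across, lid 63 mm across, 68 mm high) standing on the pad; to be left alone.
- capped_b_mid (a point): The same for another closed jar, standing on the bench ahead of or beside the tray; to be left alone.
- tins_mid (a point): Middle of two flat aluminium tins stacked as one piece, 62 mm across, 50 mm high, standing on the bench beside or ahead of the tray; to be left alone.
Mind the look-alikes: they are no part of the job. Leave any pink or purple look-alike of the part that bears jar_a_mid alone.

How it is judged:
By the outcome, as a careful person would: the job done as asked, in the order asked, and still so for the second after the job is handed in, with the robot touching nothing.
It also fails if it takes over 67 s, if anything falls off the work surface, if the arm or the gripper's body presses on something with over 40 N, if the wrist force passes 120 N, or if a joint passes its speed limit or range.

## Working session

There is one attempt and no reset: what is moved stays moved. The work goes in short steps, Python scripts to look and compute and a tool call to move; the robot and the scene stay as the last step left them, time stands still between calls to the robot, and variables do not carry over. Pictures are saved under pics/ and viewed, at most 13 in all, crops included, and the job is handed in when it is done.

Besides the shell and the picture viewer there is one more tool, called after "Call:" in YAML: its name, and indented under it one key for each argument. play_rows: Moves the arm, as the interface text tells. Its arguments: {"type":"object","properties":{"motion":{"type":"array"},"squeeze":{"type":"number"}},"required":["motion"]}

```bash
mkdir -p pics; cat > h.py <<'E'
import numpy as np, cv2
from workcell import observe, viewer, bot
def grab(n):
    ci=viewer.camera_info(n); p,d=viewer.grab_frame(n); return p,d,ci
def pts(d,ci):
    v,u=np.mgrid[0:480,0:640]; X=np.stack([(u-ci['cx'])/ci['fx']*d,(v-ci['cy'])/ci['fy']*d,d],-1)
    return (X-np.array(ci['t']))@np.array(ci['R'])
def ray(ci,u,v,z):
    R=np.array(ci['R']);c=-R.T@np.array(ci['t']);r=R.T@np.array([(u-ci['cx'])/ci['fx'],(v-ci['cy'])/ci['fy'],1]);return c+r*(z-c[2])/r[2]
E
python3 - <<'E'
from h import *
s=observe();print(s)
for n in('top','side'):
    p,d,ci=grab(n);cv2.imwrite(f'pics/{n}0.png',p[...,::-1]);np.savez(f'{n}0.npz',p=p,d=d,**ci)
    print(n,-np.array(ci['R']).T@ci['t'],ci['fx'])
E
```

```text
{'clock': 0.0, 'qpos': array([ 1.15477583,  0.52203282, -0.03635452,  1.59999062,  0.0212098 ,
        1.02109935, -0.11280335]), 'qd': array([-5.60604500e-04,  6.36264732e-04,  2.06226938e-04, -7.06319922e-05,
        2.03103569e-03,  3.41495636e-04,  1.04452636e-03]), 'joint_efforts': array([ 6.67808708e-04, -9.27104187e+01,  1.98025435e+00, -3.69935703e+01,
        1.79210608e-02,  8.14137835e-03, -9.99643675e-07]), 'position': array([ 0.21172047, -0.58769318,  0.23071994]), 'tool_rot': array([-3.14045041e+00,  7.63030641e-05,  3.45835533e-01]), 'force': array([ 0.08067306, -0.53615514, -1.00097815]), 'moment': array([ 0.00333645,  0.01275728, -0.00179406]), 'finger_force': 0.0, 'grip_width': 0.08520808826021989}
top [0.44249756 0.01374887 1.2035778 ] 529.6696550851792
side [0.25951291 0.94536444 1.19078927] 522.2977676098592
```

View pics/top0.png

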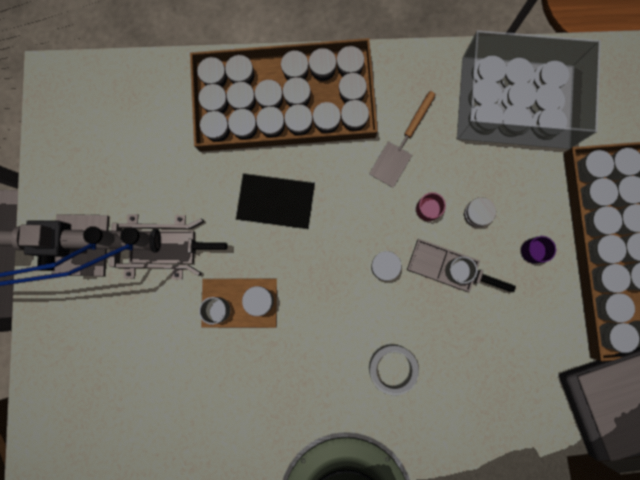

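View pics/side0.png

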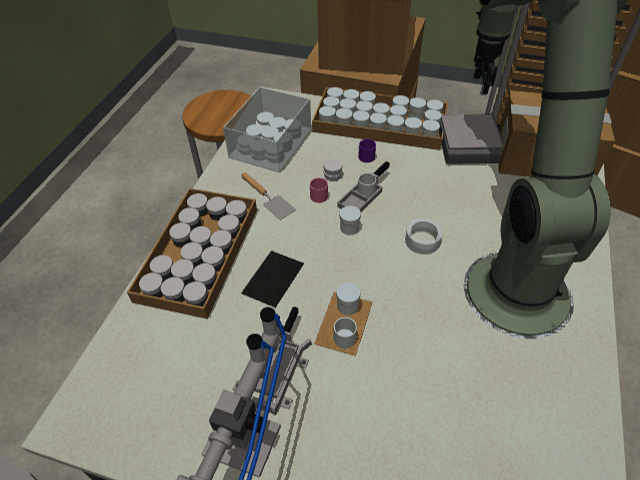

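The top view shows the pan handle at px (195–227,246), mat (275,201), and pad (240,303) with the open jar at (214,311) and a closed jar at (257,301). The tray is at (443,265) with its handle at (480–515,284), with closed jar (387,266) and tins (480,212) nearby. The side view agrees with this.

```bash
python3 - <<'E'
from h import *
D=np.load('top0.npz');p=D['p'];d=D['d'];ci={k:D[k] for k in('fx','fy','cx','cy','R','t')}
P=pts(d,ci);mx=p.max(2).astype(int);mn=p.min(2).astype(int);sat=mx-mn
def box(m,u0,v0,u1,v1):
    k=np.zeros_like(m);k[v0:v1,u0:u1]=m[v0:v1,u0:u1];return k
def rect(n,m,z):
    m=m.astype(np.uint8);nn,l,st,_=cv2.connectedComponentsWithStats(m);i=1+np.argmax(st[1:,4]);k=l==i
    v,u=np.nonzero(k);W=np.array([ray(ci,a,b,z)[:2] for a,b in zip(u,v)])
    r=cv2.minAreaRect((W*1000).astype(np.float32));q=P[k];q=q[d[k]>0]
    c,S,V=np.linalg.svd(W-W.mean(0),full_matrices=False)
    print(n,'n',k.sum(),'mean',W.mean(0).round(4),'rect',np.round(r[0],1),np.round(r[1],1),round(r[2],1),'ax',np.round(np.degrees(np.arctan2(V[0,1],V[0,0])),2),'zmed',np.median(q[:,2]).round(4),'xy depth',np.median(q[:,:2],0).round(4))
    return k
rect('panh',box(mx<50,193,235,235,256),.053)
rect('trayh',box(mx<50,478,268,520,296),.053)
rect('mat',box(mx<40,230,168,322,235),.003)
rect('pad',box((sat>50),190,265,290,340),.004)
Z=P[...,2]
for n,b,zl,zt in [('jarb',(198,292,233,326),.045,.062),('capa',(240,284,275,318),.055,.072),('jara',(446,252,480,288),.04,.062),('capb',(368,248,405,284),.055,.068),('tins',(462,195,498,232),.04,.05)]:
    rect(n,box((Z>zl)&(Z<.09)&(d>0),*b),zt)
rect('tray',box((Z>.012)&(Z<.03)&(d>0),405,235,485,292),.022)
k=box((Z>.012)&(d>0)&(Z<.036),100,205,212,285);q=P[k];print('rails z',np.percentile(q[:,2],[5,50,95]))
k=rect('nozz/rails',k,.026)
m=p[150:350,60:340];cv2.imwrite('pics/c0.png',cv2.resize(m[...,::-1],None,fx=2.8,fy=2.8,interpolation=2))
E
```

```text
panh n 269 mean [0.5564 0.2882] rect [559.6 283.5] [44.  74.9] 0.3 ax -92.14 zmed 0.0523 xy depth [0.5565 0.2895]
trayh n 260 mean [ 0.4598 -0.3362] rect [ 459.4 -336.6] [73.2 16.5] 68.3 ax 68.92 zmed 0.0522 xy depth [ 0.4602 -0.3363]
mat n 3223 mean [0.6619 0.1447] rect [662.1 144.9] [165.7 105.3] 80.8 ax -99.09 zmed 0.0037 xy depth [0.6617 0.1447]
pad n 1790 mean [0.4376 0.2299] rect [431.8 229.6] [164.7 105. ] 88.7 ax -118.09 zmed 0.0046 xy depth [0.452  0.2314]
jarb n 200 mean [0.4175 0.2765] rect [417.5 275.7] [58.5 55.1] 88.7 ax -84.9 zmed 0.06 xy depth [0.4173 0.2788]
capa n 703 mean [0.4354 0.1791] rect [435.6 179.5] [61.9 61.2] 89.3 ax -75.6 zmed 0.0724 xy depth [0.4351 0.1787]
jara n 228 mean [ 0.4918 -0.2619] rect [ 492.  -260.6] [59.8 55.6] 88.5 ax -82.35 zmed 0.0598 xy depth [ 0.4925 -0.2665]
capb n 681 mean [ 0.5039 -0.0981] rect [504.3 -97.2] [62.  59.8] 88.5 ax -52.03 zmed 0.0682 xy depth [ 0.5039 -0.0979]
tins n 640 mean [ 0.6182 -0.312 ] rect [ 618.3 -312.2] [60.4 62.3] 25.0 ax 104.26 zmed 0.0502 xy depth [ 0.6181 -0.3121]
tray n 489 mean [ 0.5053 -0.2257] rect [ 504.  -230.4] [147.9  75. ] 68.3 ax -114.85 zmed 0.0217 xy depth [ 0.508  -0.2265]
rails z [0.01332494 0.0250415  0.03301756]
nozz/rails n 424 mean [0.6096 0.4096] rect [609.3 410.4] [ 21.6 209.5] 1.8 ax 89.98 zmed 0.0267 xy depth [0.6092 0.4073]
```

View pics/c0.png

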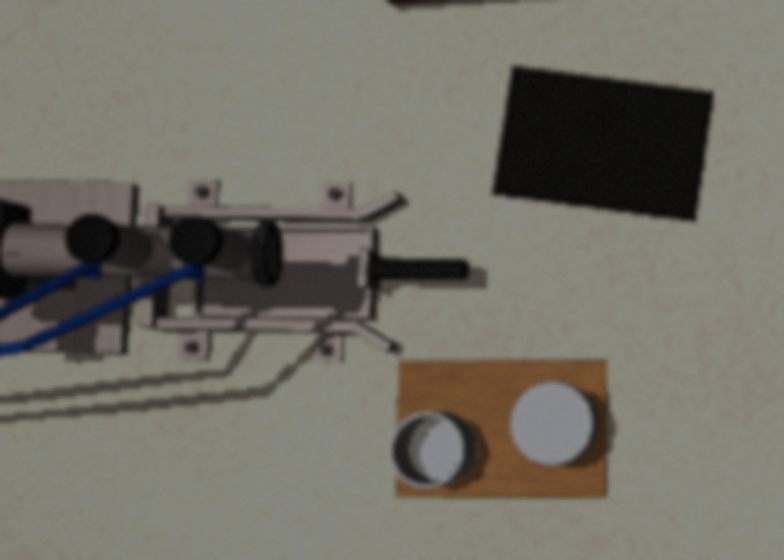

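The crop shows the rails at crop rows ~214 and ~326, with the flare tips at (405,197) and (398,350). The pan bar runs (372–468,268), and the jar on the pad is clear of the rail.

```bash
python3 - <<'E'
from h import *
D=np.load('top0.npz');p=D['p'];d=D['d'];ci={k:D[k] for k in('fx','fy','cx','cy','R','t')}
P=pts(d,ci);Z=P[...,2];mx=p.max(2)
v,u=np.mgrid[0:480,0:640]
def line(n,m,z):
    W=np.array([ray(ci,a,b,z)[:2] for a,b in zip(u[m],v[m])]);l=cv2.fitLine((W*1000).astype(np.float32),cv2.DIST_HUBER,0,.01,.01).ravel()
    t=(W*1000-l[2:])@l[:2];print(n,m.sum(),'dir',np.degrees(np.arctan2(l[1],l[0])).round(2),'pt',l[2:].round(1),'range',W.min(0).round(4),W.max(0).round(4),'at y=400 x=',(l[2]+(400-l[3])*l[0]/l[1]).round(1))
inb=lambda a,b,c,e:(u>=a)&(u<c)&(v>=b)&(v<e)
ra=(Z>.019)&(Z<.032)&(d>0)
line('upper',ra&inb(117,222,187,231),.026)
line('lower',ra&inb(117,260,187,271),.026)
line('flareU',ra&inb(188,217,208,231),.026)
line('flareL',ra&inb(188,262,208,280),.026)
line('panh',(Z>.046)&(Z<.06)&(d>0)&inb(186,235,235,256),.053)
line('trayh',(Z>.046)&(Z<.06)&(d>0)&(mx<60)&inb(470,265,520,300),.053)
line('panDish far edge',(Z>.012)&(Z<.022)&(d>0)&inb(188,232,197,262),.018)
s=np.load('side0.npz');print(p[245,205],p[150,100])
E
```

```text
upper 303 dir 87.37 pt [608.9 422.9] range [0.5965 0.3442] [0.6166 0.5015] at y=400 x= 607.9
lower 297 dir 88.34 pt [519.4 423.1] range [0.5109 0.3436] [0.5327 0.4997] at y=400 x= 518.8
flareU 64 dir -61.78 pt [613.1 324.9] range [0.5962 0.3081] [0.6231 0.3398] at y=400 x= 572.9
flareL 51 dir 55.45 pt [506.2 328. ] range [0.4969 0.3143] [0.524  0.3391] at y=400 x= 555.7
panh 292 dir 88.55 pt [558.6 291.9] range [0.5463 0.2504] [0.5729 0.3321] at y=400 x= 561.4
trayh 266 dir 67.72 pt [ 461.8 -334.4] range [ 0.4426 -0.3714] [ 0.5003 -0.2788] at y=400 x= 762.7
panDish far edge 40 dir 0.35 pt [563.4 332.6] range [0.5268 0.3257] [0.5926 0.3369] at y=400 x= 11672.1
[16 16 16] [134 130 117]
```

```bash
cat >> h.py <<'E'
from scipy.spatial.transform import Rotation as Ro
def go(x,y,z,yawdeg,s=None):
    s=s or observe();A=Ro.from_euler('xyz',s['tool_rot']);B=Ro.from_euler('xyz',[np.pi,0,np.radians(yawdeg)])
    print('pose',s['position'].round(4),np.degrees(s['tool_rot']).round(2),'t',s['clock'],'-> cm',(A.inv().apply(np.array([x,y,z])-s['position'])*100).round(2),'rot',(A.inv()*B).as_rotvec().round(4))
def world(dx,dy,yawdeg):
    c,s=np.cos(np.radians(yawdeg)),np.sin(np.radians(yawdeg));print('tool',round(100*(c*dx+s*dy),2),round(100*(s*dx-c*dy),2))
E
python3 -c "
from h import *
go(.453,-.354,.23,67.7)"
```

```text
pose [ 0.2117 -0.5877  0.2308] [-179.94    0.     19.81] t 0.1 -> cm [ 30.62 -13.81   0.09] rot [-1.000e-03 -4.000e-04 -8.358e-01]
```

Call:
play_rows:
  motion:
    - [4,-1.8,0,0,0,-0.1,1]
    - [8,-3.6,0,0,0,-0.2,1]
    - [12,-5.4,0,0,0,-0.3,1]
    - [15.3,-6.9,0,0,0,-0.418,1]
    - [15.3,-6.9,0,0,0,-0.418,1]

```text
clock: 0.6
position: [0.3364, -0.4674, 0.2312]
tool_rot: [-3.141, -0.002, 0.774]
force: [-0.5, 0.0, 0.2]
grip_width: 0.0858
finger_force: 0.0
```

Call:
play_rows:
  motion:
    - [4.2,0,0,0,0,-0.1,1]
    - [8.4,0,0,0,0,-0.2,1]
    - [12.6,-0.1,0,0,0,-0.3,1]
    - [16.8,-0.1,0,0,0,-0.418,1]
    - [16.8,-0.1,0,0,0,-0.418,1]

```text
clock: 1.1
position: [0.4568, -0.3499, 0.2312]
tool_rot: [3.141, -0.003, 1.192]
force: [-0.5, -1.0, -0.9]
grip_width: 0.0851
finger_force: 0.0
```

```bash
python3 - <<'E'
from h import *
p,d,ci=grab('wrist');cv2.imwrite('pics/w1.png',p[...,::-1]);np.savez('w1.npz',p=p,d=d,**ci)
P=pts(d,ci);Z=P[...,2];mx=p.max(2)
print(-np.array(ci['R']).T@ci['t'])
m=(Z>.046)&(Z<.06)&(d>0)&(mx<60)
print(m.sum(),P[m].min(0) if m.any() else 0,P[m].max(0))
go(.453,-.354,.23,67.7)
world(.095,.58,67.7)
E
```

```text
[ 0.48720278 -0.27374577  0.37427812]
1087 [ 0.26193984 -0.74568765  0.04600105] [ 0.70889939 -0.34110473  0.05999309]
pose [ 0.4545 -0.3525  0.231 ] [-1.7999e+02 -6.0000e-02  6.7930e+01] t 1.15 -> cm [-0.2  -0.08  0.1 ] rot [-0.0002 -0.0011  0.004 ]
tool 57.27 -13.22
```

View pics/w1.png

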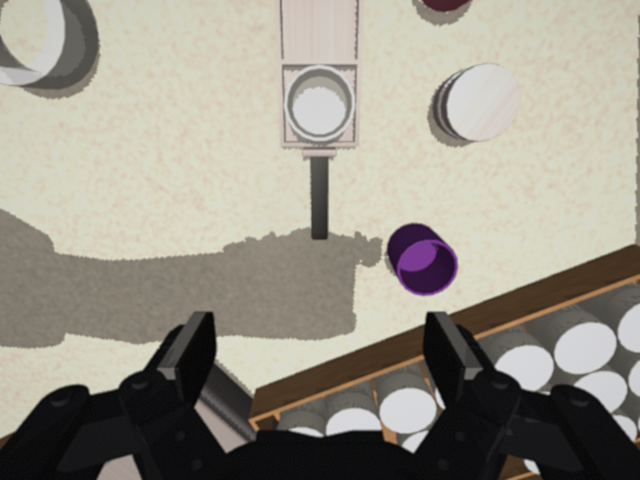

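The wrist view shows the tray handle at px (319,155–240), with the tray straight above it and jar A at (320,103). The purple look-alike is at (423,258), close to the handle's end on the right.

```bash
python3 - <<'E'
from h import *
D=np.load('w1.npz');p=D['p'];d=D['d'];ci={k:D[k] for k in('fx','fy','cx','cy','R','t')}
P=pts(d,ci);Z=P[...,2];mx=p.max(2).astype(int)
v,u=np.mgrid[0:480,0:640]
def fit(n,m,z):
    W=np.array([ray(ci,a,b,z)[:2] for a,b in zip(u[m],v[m])])*1000
    r=cv2.minAreaRect(W.astype(np.float32));l=cv2.fitLine(W.astype(np.float32),cv2.DIST_HUBER,0,.01,.01).ravel();t=(W-l[2:])@l[:2]
    print(n,m.sum(),'rect',np.round(r[0],1),np.round(r[1],1),round(r[2],1),'dir',np.degrees(np.arctan2(l[1],l[0])).round(2),'ends',(l[2:]+t.min()*l[:2]).round(1),(l[2:]+t.max()*l[:2]).round(1),'z',np.median(Z[m]).round(4))
b=(u>305)&(u<335)&(v>158)&(v<245)
fit('handle',b&(mx<70)&(Z>.045),.053)
fit('tray',(u>270)&(u<366)&(v<151)&(Z>.017)&(Z<.027),.022)
q=p.astype(int);pur=(q[...,2]-q[...,1]>40)&(Z>.03)&(u>370)&(u<470)&(v>200)&(v<310)
fit('purple',pur,.058);fit('purple top',pur&(Z>.052),.058)
E
```

```text
handle 628 rect [ 458.3 -346.4] [58.3 13. ] 68.6 dir 60.43 ends [ 445.7 -373.3] [ 475.  -321.6] z 0.0531
tray 2450 rect [ 499.6 -243.7] [118.4  74.1] 68.3 dir 34.18 ends [ 443.7 -285.3] [ 558.8 -207.1] z 0.0222
purple 606 rect [ 531.5 -436.6] [55.5 57.4] 24.8 dir -83.31 ends [ 528.5 -407.8] [ 535.2 -465.1] z 0.0579
purple top 592 rect [ 531.5 -436.6] [55.5 57.4] 24.8 dir -73.13 ends [ 524.  -408.8] [ 540.8 -464.1] z 0.058
```

Call:
play_rows:
  motion:
    - [4.1,-0.9,0,0,0,0,1]
    - [8.2,-1.8,0,0,0,0,1]
    - [12.3,-2.8,0,0,0,0,1]
    - [16.4,-3.7,0,0,0,0,1]
    - [20.5,-4.6,0,0,0,0,1]

```text
clock: 1.65
position: [0.4877, -0.1471, 0.2312]
tool_rot: [-3.141, 0.001, 1.178]
force: [1.0, -0.2, 0.6]
grip_width: 0.0854
finger_force: 0.0
```

Call:
play_rows:
  motion:
    - [4.1,-0.9,0,0,0,0,1]
    - [8.2,-1.8,0,0,0,0,1]
    - [12.3,-2.8,0,0,0,0,1]
    - [16.4,-3.7,0,0,0,0,1]
    - [20.5,-4.6,0,0,0,0,1]

```text
clock: 2.15
position: [0.5235, 0.06, 0.2312]
tool_rot: [3.141, 0.001, 1.178]
force: [0.6, 0.1, 0.5]
grip_width: 0.0853
finger_force: 0.0
```

Call:
play_rows:
  motion:
    - [3.4,-0.8,0,0,0,-0.09,1]
    - [6.8,-1.5,0,0,0,-0.18,1]
    - [10.2,-2.3,0,0,0,-0.27,1]
    - [12.5,-3,0,0,0,-0.35,1]
    - [12.5,-3,0,0,0,-0.35,1]

```text
clock: 2.65
position: [0.543, 0.189, 0.2309]
tool_rot: [-3.141, -0.001, 1.535]
force: [-0.1, -0.2, -0.2]
grip_width: 0.0856
finger_force: 0.0
```

```bash
python3 - <<'E'
from h import *
p,d,ci=grab('wrist');cv2.imwrite('pics/w2.png',p[...,::-1]);np.savez('w2.npz',p=p,d=d,**ci)
go(.557,.2695,.1,88)
E
```

```text
pose [0.5431 0.1869 0.2308] [-1.7995e+02  1.0000e-02  8.7730e+01] t 2.7 -> cm [ 8.31  1.07 13.08] rot [-0.0008  0.0001 -0.0048]
```

View pics/w2.png

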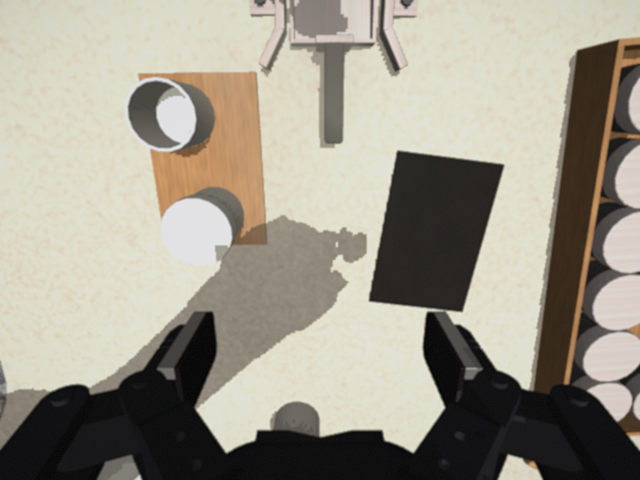

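This view shows the pan handle at px (333,45–143), the flare tips at (265,65) and (403,65), jar B's rim at (163,115), and the mat with corners (400,151), (503,163), (462,310) and (370,299).

```bash
python3 - <<'E'
from h import *
D=np.load('w2.npz');p=D['p'];d=D['d'];ci={k:D[k] for k in('fx','fy','cx','cy','R','t')}
P=pts(d,ci);Z=P[...,2];mx=p.max(2).astype(int)
v,u=np.mgrid[0:480,0:640]
def fit(n,m,z):
    W=np.array([ray(ci,a,b,z)[:2] for a,b in zip(u[m],v[m])])*1000
    r=cv2.minAreaRect(W.astype(np.float32))
    print(n,m.sum(),'rect',np.round(r[0],1),np.round(r[1],1),round(r[2],1),'min',W.min(0).round(1),'max',W.max(0).round(1),'z',np.median(Z[m]).round(4))
fit('handle',(u>312)&(u<352)&(v>50)&(v<150)&(Z>.045)&(Z<.06),.053)
fit('mat',(mx<45)&(Z<.01)&(u>360)&(u<510)&(v>145)&(v<315),.003)
fit('jarb',(u>120)&(u<220)&(v>70)&(v<160)&(Z>.055)&(Z<.07),.062)
fit('flL',(u>255)&(u<288)&(v<75)&(Z>.019)&(Z<.032),.026)
fit('flR',(u>380)&(u<415)&(v<75)&(Z>.019)&(Z<.032),.026)
E
```

```text
handle 1822 rect [558.1 283.7] [70.5 15.9] 88.2 min [549.2 248.3] max [567.1 319.2] z 0.053
mat 14537 rect [661.9 143.9] [165.6 106.6] 80.8 min [596.5  54.8] max [727.1 233.9] z 0.0034
jarb 1257 rect [418.4 275.5] [57.3 58.7] 78.2 min [388.4 247.4] max [447.9 304.3] z 0.0614
flL 739 rect [510.4 336.9] [53.8 14. ] 69.0 min [495.2 311.7] max [520.  362.3] z 0.026
flR 779 rect [609.8 333.1] [14.9 54.2] 15.1 min [601.  306.8] max [623.3 359.1] z 0.0261
```

```bash
python3 - <<'E'
from h import *
s=observe();A=Ro.from_euler('xyz',s['tool_rot'])
for n in('side','top'):
    p,d,ci=grab(n);P=pts(d,ci);m=(d>0)&(P[...,2]>.2)
    Q=A.inv().apply(P[m]-s['position']);Q=Q[(abs(Q[:,0])<.2)&(abs(Q[:,1])<.15)&(Q[:,2]>-.3)]
    for z0 in np.arange(-.28,.02,.04):
        k=Q[(Q[:,2]>=z0)&(Q[:,2]<z0+.04)]
        if len(k)>3: print(n,z0.round(2),len(k),np.percentile(k[:,0],[1,99]).round(3),np.percentile(k[:,1],[1,99]).round(3))
E
```

```text
side -0.28 549 [0.001 0.057] [-0.046  0.044]
side -0.24 602 [-0.012  0.052] [-0.047  0.04 ]
side -0.2 377 [-0.007  0.049] [-0.047  0.036]
side -0.16 335 [-0.003  0.039] [-0.051  0.05 ]
side -0.12 670 [-0.011  0.021] [-0.071  0.069]
side -0.08 379 [-0.012  0.018] [-0.074  0.072]
side -0.04 123 [-0.009  0.2  ] [-0.057  0.055]
top -0.04 64 [0.19 0.2 ] [-0.002  0.025]
top 0.0 22 [0.191 0.2  ] [-0.002  0.008]
```

Call:
play_rows:
  motion:
    - [2,0.3,3,0,0,0,0.2]
    - [4,0.6,6,0,0,0,0.2]
    - [6,0.9,9,0,0,-0.008,0.2]
    - [8.2,1.1,11,0,0,-0.008,0.2]
    - [8.2,1.1,13,0,0,-0.008,0.2]

```text
clock: 3.3
position: [0.5573, 0.2697, 0.1002]
tool_rot: [-3.141, -0.001, 1.539]
force: [-0.0, -0.3, 0.6]
grip_width: 0.0509
finger_force: 0.0
```

Call:
play_rows:
  motion:
    - [0,0,2,0,0,0,0]
    - [0,0,4,0,0,0,0]
    - [0,0,6,0,0,0,0]
    - [0,0,7.8,0,0,0,0]
    - [0,0,7.8,0,0,0,0]

```text
clock: 3.8
position: [0.5566, 0.2667, 0.0212]
tool_rot: [-3.139, 0.002, 1.538]
force: [-0.5, -1.3, 0.5]
grip_width: 0.0427
finger_force: 0.0
```

```bash
python3 -c "
from h import *
go(.5573,.2683,.023,88.2)"
```

```text
pose [0.5566 0.2667 0.0212] [-1.7985e+02  1.2000e-01  8.8120e+01] t 3.8 -> cm [ 0.17  0.07 -0.18] rot [-0.0025  0.0022 -0.0015]
```

Call:
play_rows:
  motion:
    - [0.1,0.05,-0.15,0,0,0,-0.3]
    - [0.1,0.05,-0.15,0,0,0,-0.7]
    - [0.1,0.05,-0.15,0,0,0,-1]
    - [0.1,0.05,-0.15,0,0,0,-1]
    - [0.1,0.05,-0.15,0,0,0,-1]
  squeeze: 100

```text
clock: 4.3
position: [0.5585, 0.2697, 0.026]
tool_rot: [3.14, -0.001, 1.54]
force: [-0.5, -1.4, 7.8]
grip_width: 0.0143
finger_force: 97.7
```

Call:
play_rows:
  motion:
    - [0,0,-0.1,0,0,0,-1]
    - [0,0,-0.2,0,0,0,-1]
    - [0,0,-0.35,0,0,0,-1]
    - [0,0,-0.5,0,0,0,-1]
    - [0,0,-0.5,0,0,0,-1]

```text
clock: 4.8
position: [0.5578, 0.2694, 0.03]
tool_rot: [3.141, -0.0, 1.54]
force: [1.0, 0.0, -2.1]
grip_width: 0.0141
finger_force: 97.5
```

```bash
python3 - <<'E'
from h import *
go(.5573,.2683,.023,88.2);s=observe();print(s['moment'],s['force'])
p,d,ci=grab('side');cv2.imwrite('pics/s1.png',cv2.resize(p[280:460,180:380][...,::-1],None,fx=3,fy=3))
world(0,-.1,88.2)
p,d,ci=grab('top');P=pts(d,ci);Z=P[...,2];v,u=np.mgrid[0:480,0:640]
m=(u>180)&(u<200)&(v>225)&(v<268)&(d>0)&(Z>.008)&(Z<.035);q=P[m]
for y0 in np.arange(.32,.36,.01):
  k=q[(q[:,1]>y0)&(q[:,1]<y0+.01)&(q[:,0]>.53)&(q[:,0]<.59)]
  print(y0,len(k),np.percentile(k[:,2],[10,50,90]).round(4) if len(k) else 0)
E
```

```text
pose [0.5578 0.2694 0.03  ] [179.99  -0.    88.21] t 4.8 -> cm [-0.11 -0.05  0.7 ] rot [ 0.0001 -0.      0.0003]
[-0.30453484  0.03006345  0.03709527] [ 1.02508844  0.04154658 -2.09087096]
tool -10.0 0.31
0.32 0 0
0.33 0 0
0.34 0 0
0.35000000000000003 0 0
```

View pics/s1.png

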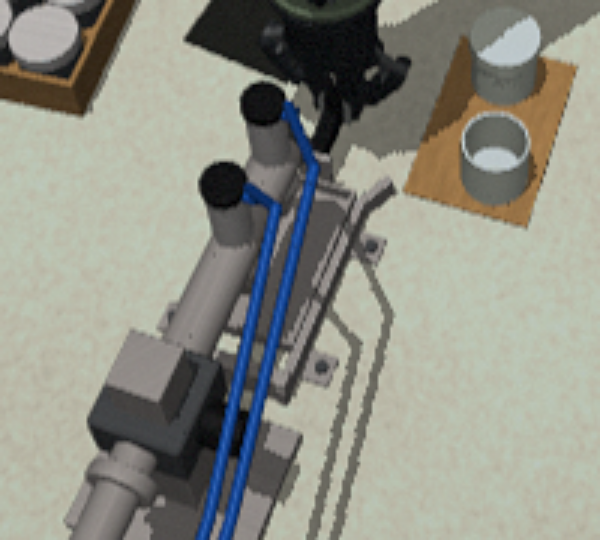

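The pan is held: the wrist moment of 0.30 Nm matches a fully lifted pan, and the picture shows the handle between the fingers and the dish just clear in the lane. Now I draw it out along the lane.

Call:
play_rows:
  motion:
    - [-1,0,0,0,0,0,-1]
    - [-2.8,0,0,0,0,0,-1]
    - [-4.8,0,0,0,0,0,-1]
    - [-6.8,0,0,0,0,0,-1]
    - [-8.8,0,0,0,0,0,-1]

```text
clock: 5.4
position: [0.5549, 0.1788, 0.0297]
tool_rot: [-3.141, 0.001, 1.539]
force: [0.7, -0.1, -2.4]
grip_width: 0.0141
finger_force: 97.6
```

Call:
play_rows:
  motion:
    - [-2,0,0,0,0,0,-1]
    - [-4.5,0,0,0,0,0,-1]
    - [-7,0,0,0,0,0,-1]
    - [-9,0,0,0,0,0,-1]
    - [-10,0,0,0,0,0,-1]

```text
clock: 5.9
position: [0.5515, 0.0778, 0.0297]
tool_rot: [-3.141, 0.002, 1.537]
force: [-0.5, 0.5, -2.2]
grip_width: 0.0143
finger_force: 97.6
```

```bash
python3 - <<'E'
from h import *
go(.6406,.0121,.065,80.8);s=observe();print(s['moment'],s['force'])
E
```

```text
pose [0.5515 0.0778 0.0297] [-1.7997e+02  9.0000e-02  8.8040e+01] t 5.9 -> cm [-6.27  9.12 -3.52] rot [-0.0004  0.0015  0.1264]
[-0.30461662  0.00079166  0.01886375] [-0.54522129  0.52206144 -2.21895966]
```

Call:
play_rows:
  motion:
    - [0,0,-1,0,0,0,-1]
    - [-0.5,0.5,-2,0,0,0.01,-1]
    - [-1.3,1.7,-3,0,0,0.03,-1]
    - [-2.4,3.3,-3.5,0,0,0.05,-1]
    - [-3.5,5,-3.5,0,0,0.08,-1]

```text
clock: 6.4
position: [0.6024, 0.0458, 0.0668]
tool_rot: [3.139, -0.001, 1.46]
force: [0.3, -0.1, -2.3]
grip_width: 0.0145
finger_force: 97.7
```

```bash
python3 - <<'E'
from h import *
go(.6406,.0121,.065,80.8)
E
```

```text
pose [0.6024 0.0458 0.0668] [ 1.7988e+02 -7.0000e-02  8.3650e+01] t 6.4 -> cm [-2.93  4.17  0.19] rot [ 0.0021 -0.0012  0.0498]
```

Call:
play_rows:
  motion:
    - [-1,1.4,0,0,0,0.015,-1]
    - [-2,2.8,0,0,0,0.03,-1]
    - [-2.7,3.8,0.1,0,0,0.045,-1]
    - [-2.9,4.2,0.1,0,0,0.049,-1]
    - [-2.9,4.2,0.1,0,0,0.049,-1]

```text
clock: 6.9
position: [0.6396, 0.0119, 0.064]
tool_rot: [3.141, -0.0, 1.411]
force: [-0.5, 1.1, -1.9]
grip_width: 0.0145
finger_force: 97.6
```

```bash
python3 - <<'E'
from h import *
go(.6406,.0121,.0285,80.8)
p,d,ci=grab('top');P=pts(d,ci);Z=P[...,2]
m=(d>0)&(Z>.035)&(Z<.075)&(P[...,1]>.06)&(P[...,1]<.3)&(P[...,0]>.57)&(P[...,0]<.76)
q=P[m];r=cv2.minAreaRect((q[:,:2]*1000).astype(np.float32));print(len(q),r,np.median(q[:,2]))
for a in np.arange(.06,.24,.02):
  k=q[(q[:,1]>=a)&(q[:,1]<a+.02)];print(a.round(2),len(k),np.percentile(k[:,2],[10,50,90]).round(4) if len(k) else'')
E
```

```text
pose [0.6396 0.0119 0.064 ] [ 1.7999e+02 -2.0000e-02  8.0840e+01] t 6.9 -> cm [0.03 0.1  3.55] rot [ 0.0001 -0.0004  0.0006]
2073 ((660.352783203125, 142.2783203125), (150.39056396484375, 75.45356750488281), 80.52864837646484) 0.04132688597908387
0.06 25 [0.0427 0.0553 0.0699]
0.08 231 [0.0382 0.0412 0.0483]
0.1 307 [0.0381 0.0414 0.0518]
0.12 305 [0.0379 0.0412 0.0509]
0.14 308 [0.0378 0.041  0.0492]
0.16 302 [0.0381 0.0412 0.0489]
0.18 308 [0.038  0.0413 0.0499]
0.2 283 [0.0382 0.0421 0.0561]
0.22 4 [0.0489 0.0548 0.0556]
```

Call:
play_rows:
  motion:
    - [0.1,0.1,0.6,0,0,0,-1]
    - [0.2,0.13,1.4,0,0,0,-1]
    - [0.2,0.13,2.2,0,0,0,-1]
    - [0.2,0.13,2.8,0,0,0,-1]
    - [0.2,0.13,3.1,0,0,0,-1]

```text
clock: 7.45
position: [0.6405, 0.0134, 0.0318]
tool_rot: [-3.14, 0.0, 1.411]
force: [0.3, -0.4, -2.3]
grip_width: 0.0143
finger_force: 97.7
```

Call:
play_rows:
  motion:
    - [0,0,0.1,0,0,0,-1]
    - [0,0,0.2,0,0,0,-1]
    - [0,0,0.3,0,0,0,-1]
    - [0,0,0.35,0,0,0,-1]
    - [0,0,0.4,0,0,0,-1]

```text
clock: 7.95
position: [0.6411, 0.0131, 0.0292]
tool_rot: [3.141, 0.0, 1.411]
force: [-3.6, -2.4, 6.5]
grip_width: 0.0141
finger_force: 98.7
```

```bash
python3 - <<'E'
from h import *
go(.6406,.0121,.0285,80.8);s=observe();print(s['force'],s['moment'])
E
```

```text
pose [0.6411 0.0131 0.0292] [1.7997e+02 1.0000e-02 8.0820e+01] t 7.95 -> cm [-0.11 -0.04  0.07] rot [0.0004 0.0001 0.0003]
[-3.59576252 -2.40265154  6.53594508] [-0.33783885  0.5470821   0.03991034]
```

Call:
play_rows:
  motion:
    - [0,0,-0.05,0,0,0,-0.6]
    - [0,0,-0.05,0,0,0,-0.3]
    - [0,0,-0.05,0,0,0,0]
    - [0,0,-0.05,0,0,0,0]
    - [0,0,-0.05,0,0,0,0]

```text
clock: 8.45
position: [0.641, 0.0133, 0.0293]
tool_rot: [3.142, -0.0, 1.411]
force: [0.7, 0.1, -0.3]
grip_width: 0.0426
finger_force: 0.0
```

Call:
play_rows:
  motion:
    - [0,0,-1,0,0,0,0]
    - [0,0,-4,0,0,0,0]
    - [0,0,-8,0,0,0,0.5]
    - [0,0,-12,0,0,0,1]
    - [0,0,-12,0,0,0,1]

```text
clock: 8.95
position: [0.6434, 0.0137, 0.1555]
tool_rot: [3.134, -0.002, 1.411]
force: [0.8, -0.2, -0.4]
grip_width: 0.0835
finger_force: 0.0
```

```bash
python3 - <<'E'
from h import *
go(.4182,.2759,.15,84)
p,d,ci=grab('top');P=pts(d,ci);Z=P[...,2]
m=(d>0)&(Z>.015)&(Z<.03)&(P[...,1]>.06)&(P[...,1]<.25)&(P[...,0]>.59)&(P[...,0]<.74)
q=P[m];r=cv2.minAreaRect((q[:,:2]*1000).astype(np.float32));print(len(q),r,np.median(q[:,2]))
E
```

```text
pose [0.6434 0.0137 0.1555] [ 1.7957e+02 -1.0000e-01  8.0820e+01] t 8.95 -> cm [ 22.29 -26.42   0.38] rot [ 0.0076 -0.0015 -0.0555]
282 ((662.373779296875, 143.49456787109375), (150.02052307128906, 75.56038665771484), 81.3279037475586) 0.020832288963597283
```

Call:
play_rows:
  motion:
    - [2.5,-3,0,0,0,0,1]
    - [5.5,-6.5,0,0,0,0,1]
    - [8.5,-10,0,0,0,0,1]
    - [11.5,-13.5,0,0,0,0,1]
    - [14.5,-17,0,0,0,0,1]

```text
clock: 9.5
position: [0.4946, 0.1844, 0.1491]
tool_rot: [-3.141, 0.0, 1.411]
force: [0.6, 1.2, -0.1]
grip_width: 0.0854
finger_force: 0.0
```

Call:
play_rows:
  motion:
    - [2.5,-3,0,0,0,0,1]
    - [5,-6,0,0,0,0,1]
    - [7,-8.4,0,0,0,0,1]
    - [7.8,-9.3,0,0,0,0,1]
    - [7.8,-9.3,0,0,0,0,1]

```text
clock: 10.0
position: [0.4158, 0.2765, 0.1492]
tool_rot: [-3.141, 0.0, 1.413]
force: [0.8, -1.0, 0.5]
grip_width: 0.0855
finger_force: 0.0
```

```bash
python3 - <<'E'
from h import *
go(.4182,.2759,.024,80.8)
E
```

```text
pose [0.4158 0.2765 0.1492] [-179.97    0.     80.99] t 10.0 -> cm [-0.02  0.25 12.52] rot [-0.0005  0.0001  0.0033]
```

Call:
play_rows:
  motion:
    - [0,0.15,2.5,0,0,0,1]
    - [0,0.2,5.5,0,0,0,1]
    - [0,0.2,8.5,0,0,0,1]
    - [0,0.2,11,0,0,0,1]
    - [0,0.2,12.5,0,0,0,1]

```text
clock: 10.5
position: [0.4191, 0.2732, 0.0222]
tool_rot: [-3.14, 0.002, 1.409]
force: [0.3, 0.2, 0.7]
grip_width: 0.0851
finger_force: 0.0
```

Call:
play_rows:
  motion:
    - [0,0,0,0,0,0,0.8]
    - [0,0,0,0,0,0,0.5]
    - [0,0,0,0,0,0,0.3]
    - [0,0,0,0,0,0,0.1]
    - [0,0,0,0,0,0,0]
  squeeze: 25

```text
clock: 11.0
position: [0.4195, 0.275, 0.0251]
tool_rot: [3.14, -0.001, 1.41]
force: [0.2, -2.7, 9.6]
grip_width: 0.0574
finger_force: 27.5
```

Call:
play_rows:
  motion:
    - [0,0,0,0,0,0,0]
    - [0,0,-0.3,0,0,0,0]
    - [0,0,-1,0,0,0,0]
    - [0,0,-2.5,0,0,0,0]
    - [0,0,-4.5,0,0,0,0]

```text
clock: 11.5
position: [0.4185, 0.2749, 0.0699]
tool_rot: [-3.141, 0.001, 1.411]
force: [0.1, 0.3, -0.1]
grip_width: 0.0579
finger_force: 27.0
```

Call:
play_rows:
  motion:
    - [0,0,-2.5,0,0,0,0]
    - [0,0,-5,0,0,0,0]
    - [0,0,-7.5,0,0,0,0]
    - [0,0,-9,0,0,0,0]
    - [0,0,-9,0,0,0,0]

```text
clock: 12.0
position: [0.4196, 0.2755, 0.1616]
tool_rot: [3.139, -0.002, 1.411]
force: [0.7, -0.2, -0.7]
grip_width: 0.0574
finger_force: 27.0
```

```bash
python3 - <<'E'
from h import *
p,d,ci=grab('side');P=pts(d,ci);s=observe();x=s['position']
m=(d>0)&(abs(P[...,0]-x[0])<.04)&(abs(P[...,1]-x[1])<.05)&(P[...,2]>.08)
v,u=np.nonzero(m);print(u.min(),u.max(),v.min(),v.max(),P[m][:,2].min())
cv2.imwrite('pics/s2.png',cv2.resize(p[200:400,240:440][...,::-1],None,fx=2.5,fy=2.5))
a=np.radians(68.3);e=np.array([446.6,-373.4])/1000;e2=e+np.array([np.cos(a),np.sin(a)])*.190;print('pocket',e2)
go(*e2,.16,68.3)
E
```

```text
323 380 134 319 0.13894862837606584
pocket [ 0.51685188 -0.19686481]
pose [0.4192 0.2751 0.1603] [ 1.7991e+02 -6.0000e-02  8.0820e+01] t 12.05 -> cm [-45.03  17.17   0.  ] rot [ 0.0014 -0.0013  0.2184]
```

View pics/s2.png

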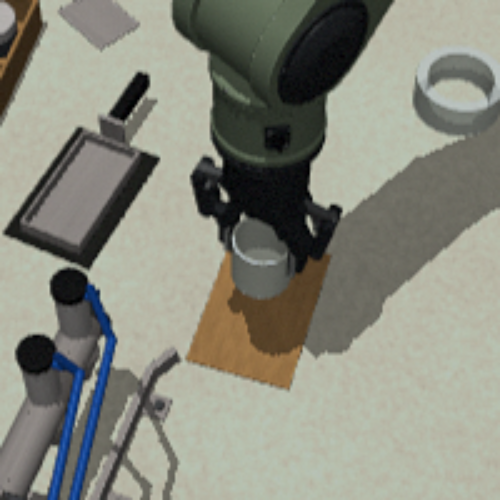

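Call:
play_rows:
  motion:
    - [-2,0.8,0,0,0,0,0]
    - [-5.5,2.1,0,0,0,0.03,0]
    - [-9,3.4,0,0,0,0.06,0]
    - [-13,5,0,0,0,0.08,0]
    - [-17,6.5,0,0,0,0.1,0]

```text
clock: 12.55
position: [0.4556, 0.0953, 0.1586]
tool_rot: [-3.141, 0.0, 1.311]
force: [1.6, 0.3, -1.1]
grip_width: 0.0576
finger_force: 27.0
```

```bash
python3 - <<'E'
from h import *
go(.517,-.1973,.16,68.2)
E
```

```text
pose [0.4556 0.0953 0.1586] [-1.7994e+02  2.0000e-02  7.5090e+01] t 12.55 -> cm [-26.69  13.46  -0.14] rot [-0.0009  0.0004  0.1203]
```

Call:
play_rows:
  motion:
    - [-4,2,-0.1,0,0,0.03,0]
    - [-8,4,-0.1,0,0,0.06,0]
    - [-12,6,-0.1,0,0,0.09,0]
    - [-16,8,-0.1,0,0,0.12,0]
    - [-20,10,-0.1,0,0,0.12,0]

```text
clock: 13.05
position: [0.5007, -0.1239, 0.1596]
tool_rot: [-3.141, 0.0, 1.19]
force: [1.2, 0.0, -0.7]
grip_width: 0.0569
finger_force: 27.0
```

```bash
python3 - <<'E'
from h import *
go(.517,-.1973,.1,68.2)
E
```

```text
pose [ 0.5007 -0.1239  0.1596] [-1.7994e+02  2.0000e-02  6.8170e+01] t 13.05 -> cm [-6.2   4.25  5.95] rot [-0.0011  0.0003 -0.0005]
```

Call:
play_rows:
  motion:
    - [-2.5,1.7,0,0,0,0,0]
    - [-5,3.4,0,0,0,0,0]
    - [-6.2,4.25,2,0,0,0,0]
    - [-6.2,4.25,4,0,0,0,0]
    - [-6.2,4.25,6,0,0,0,0]

```text
clock: 13.55
position: [0.5169, -0.1958, 0.0986]
tool_rot: [-3.14, 0.0, 1.19]
force: [0.7, -0.4, -1.6]
grip_width: 0.0577
finger_force: 27.0
```

```bash
python3 - <<'E'
from h import *
s=observe();go(.517,-.1973,.032,68.2)
p,d,ci=grab('top');P=pts(d,ci);Z=P[...,2];v,u=np.mgrid[0:480,0:640]
m=(d>0)&(Z>.016)&(Z<.028)&(u>400)&(u<485)&(v>230)&(v<295)
q=P[m];r=cv2.minAreaRect((q[:,:2]*1000).astype(np.float32));print(len(q),r)
n='wrist';p,d,ci=grab(n);cv2.imwrite('pics/w3.png',p[...,::-1])
p2,d2,ci=grab('side');P=pts(d2,ci);Z=P[...,2]
x=s['position'];m=(d2>0)&(abs(P[...,0]-x[0])<.06)&(abs(P[...,1]-x[1])<.06)&(Z>.07)&(Z<.15)&(p2.min(2)>95)
q=P[m];print('jar pts',len(q),q.min(0),q.max(0))
v,u=np.nonzero(m);print(u.min(),u.max(),v.min(),v.max())
cv2.imwrite('pics/s3.png',cv2.resize(p2[100:260,280:480][...,::-1],None,fx=3,fy=3))
E
```

```text
pose [ 0.5169 -0.1958  0.0986] [-179.92    0.     68.18] t 13.55 -> cm [-0.13  0.07  6.66] rot [-0.0013  0.     -0.0004]
129 ((518.22265625, -196.9637451171875), (75.19720458984375, 74.62889099121094), 69.66287231445312)
jar pts 42 [ 0.49940768 -0.22112445  0.08032761] [ 0.57072069 -0.16217094  0.14913882]
338 358 166 194
```

View pics/s3.png

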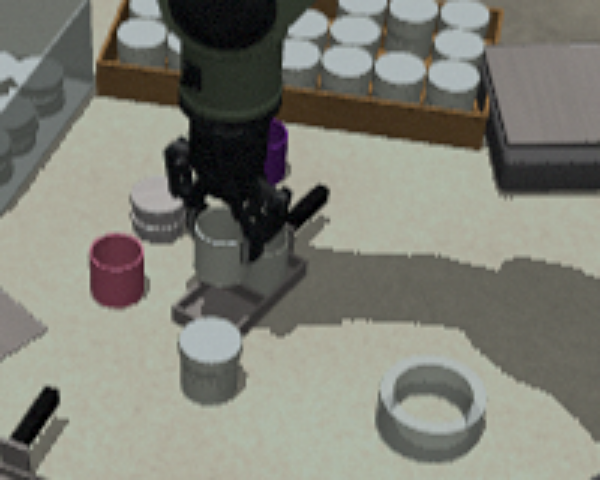

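The jar hangs upright over the free pocket at crop (225,245), and the closed jar at (210,355) is clear. Lowering.

Call:
play_rows:
  motion:
    - [-0.1,0.05,1,0,0,0,0]
    - [-0.1,0.05,2.5,0,0,0,0]
    - [-0.1,0.05,4,0,0,0,0]
    - [-0.1,0.05,5.3,0,0,0,0]
    - [-0.1,0.05,6.3,0,0,0,0]

```text
clock: 14.2
position: [0.5173, -0.1964, 0.0358]
tool_rot: [-3.141, 0.0, 1.191]
force: [0.2, -0.1, -0.8]
grip_width: 0.0576
finger_force: 27.1
```

Call:
play_rows:
  motion:
    - [0,0,0.3,0,0,0,0]
    - [0,0,0.5,0,0,0,0]
    - [0,0,0.7,0,0,0,0]
    - [0,0,0.85,0,0,0,0]
    - [0,0,0.95,0,0,0,0]

```text
clock: 14.7
position: [0.5179, -0.1966, 0.028]
tool_rot: [3.141, -0.0, 1.191]
force: [0.2, 0.2, -0.6]
grip_width: 0.0576
finger_force: 27.2
```

```bash
python3 - <<'E'
from h import *
s=observe();go(.5172,-.1971,.0252,68.2);print(s['force'],s['moment'])
E
```

```text
pose [ 0.5179 -0.1966  0.028 ] [179.97  -0.    68.22] t 14.7 -> cm [-0.07 -0.04  0.28] rot [ 0.0005 -0.      0.0003]
[ 0.2157111   0.17185483 -0.61801251] [ 0.00133647  0.03683654 -0.00259834]
```

Call:
play_rows:
  motion:
    - [0,0,0.1,0,0,0,0]
    - [0,0,0.15,0,0,0,0]
    - [0,0,0.2,0,0,0,0]
    - [0,0,0.25,0,0,0,0]
    - [0,0,0.25,0,0,0,0]

```text
clock: 15.2
position: [0.5177, -0.1966, 0.0253]
tool_rot: [-3.142, -0.0, 1.191]
force: [-0.6, 0.2, -0.9]
grip_width: 0.0575
finger_force: 27.2
```

Call:
play_rows:
  motion:
    - [0,0,0.05,0,0,0,0]
    - [0,0,0.1,0,0,0,0]
    - [0,0,0.15,0,0,0,0]
    - [0,0,0.2,0,0,0,0]
    - [0,0,0.2,0,0,0,0]

```text
clock: 15.7
position: [0.5178, -0.1966, 0.025]
tool_rot: [3.141, 0.001, 1.191]
force: [-12.0, 3.3, 40.2]
grip_width: 0.0575
finger_force: 30.4
```

Call:
play_rows:
  motion:
    - [0,0,-0.1,0,0,0,0.1]
    - [0,0,-0.15,0,0,0,0.5]
    - [0,0,-0.15,0,0,0,0.8]
    - [0,0,-0.15,0,0,0,1]
    - [0,0,-0.15,0,0,0,1]

```text
clock: 16.2
position: [0.5176, -0.1965, 0.0247]
tool_rot: [-3.141, -0.0, 1.191]
force: [-0.2, -0.1, 0.1]
grip_width: 0.0853
finger_force: 0.0
```

Call:
play_rows:
  motion:
    - [0,0,-1.5,0,0,0,1]
    - [0,0,-4,0,0,0,1]
    - [0,0,-7.5,0,0,0,1]
    - [0,0,-11,0,0,0,1]
    - [0,0,-14,0,0,0,1]

```text
clock: 16.7
position: [0.5178, -0.1965, 0.1676]
tool_rot: [3.14, -0.0, 1.191]
force: [0.7, -0.6, -0.7]
grip_width: 0.0855
finger_force: 0.0
```

```bash
python3 - <<'E'
from h import *
go(.4542,-.3552,.16,68.2)
E
```

```text
pose [ 0.5178 -0.1965  0.1676] [ 1.7993e+02 -1.0000e-02  6.8240e+01] t 16.7 -> cm [-17.1   -0.02   0.76] rot [ 0.0012 -0.0002  0.0007]
```

Call:
play_rows:
  motion:
    - [-3,0,0,0,0,0,1]
    - [-7,0,0,0,0,0,0.5]
    - [-11,0,0,0,0,0,0.3]
    - [-15,0,0,0,0,0,0.2]
    - [-17.1,0,0,0,0,0,0.2]

```text
clock: 17.2
position: [0.4523, -0.3586, 0.1658]
tool_rot: [3.141, 0.001, 1.188]
force: [-0.3, 0.8, 0.3]
grip_width: 0.051
finger_force: 0.0
```

```bash
python3 - <<'E'
from h import *
p,d,ci=grab('wrist');cv2.imwrite('pics/w4.png',p[...,::-1])
P=pts(d,ci);Z=P[...,2];mx=p.max(2).astype(int);v,u=np.mgrid[0:480,0:640]
def fit(n,m):
    W=P[m][:,:2]*1000;r=cv2.minAreaRect(W.astype(np.float32));print(n,m.sum(),np.round(r[0],1),np.round(r[1],1),round(r[2],1),W.min(0),W.max(0))
s=observe();x=s['position'];Q=Ro.from_euler('xyz',s['tool_rot']).inv().apply(P.reshape(-1,3)-x).reshape(P.shape)
ok=(d>0)&(abs(Q[...,1])<.06)
hm=ok&(Z>.049)&(Z<.058)&(mx<90)&(Q[...,0]<.07)&(Q[...,0]>-.05)&(abs(Q[...,1])<.02)
fit('handle',hm);print(Q[hm].min(0),Q[hm].max(0))
t=ok&(Z>.017)&(Z<.027)&(Q[...,0]>.04)&(Q[...,0]<.25);fit('tray',t)
j=ok&(Z>.057)&(Z<.068)&(Q[...,0]>.05)&(Q[...,0]<.22);print('rims z',np.median(Z[j]))
for a,b in((.06,.135),(.135,.21)):
    k=j&(Q[...,0]>a)&(Q[...,0]<b);fit('rim',k);print(np.percentile(Z[k],[5,50,95]))
go(.4542,-.3552,.0245,68.2)
E
```

```text
handle 1812 [ 461.  -340.1] [75.2 14.3] 68.4 [ 440.98693406 -376.60326699] [ 481.02926775 -306.36875194]
[-0.01441691 -0.00565661  0.11001792] [0.06088557 0.00866659 0.11516682]
tray 3380 [ 494.6 -255.9] [92.2 74.2] 68.4 [ 443.63690196 -311.65066946] [ 545.46154717 -200.43689289]
rims z 0.06198775913740594
rim 1612 [ 491.4 -265. ] [57.1 57.1] 65.7 [ 462.41691098 -293.66776282] [ 519.60555067 -236.3435856 ]
[0.05878503 0.06199482 0.06332693]
rim 13 [ 507.9 -222.9] [0.5 7.1] 71.5 [ 504.64307261 -224.12185906] [ 511.25932301 -221.50819852]
[0.05742434 0.05801622 0.05965515]
pose [ 0.4512 -0.3609  0.1657] [1.800e+02 1.300e-01 6.792e+01] t 17.25 -> cm [ 0.67  0.06 14.12] rot [ 0.      0.0022 -0.0049]
```

View pics/w4.png

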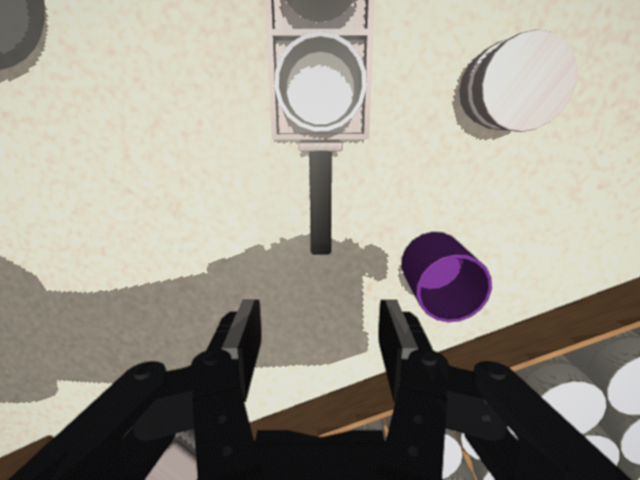

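The wrist view shows the handle centred at px (320,150–253) between the fingers, jar A in place at (320,82), and the purple look-alike clear at (447,278).

Call:
play_rows:
  motion:
    - [0.3,0.1,3,0,0,-0.003,0.2]
    - [0.55,0.1,6.5,0,0,-0.005,0.1]
    - [0.55,0.1,10,0,0,-0.005,0]
    - [0.55,0.1,12.5,0,0,-0.005,0]
    - [0.55,0.1,14,0,0,-0.005,0]

```text
clock: 17.75
position: [0.4569, -0.35, 0.0238]
tool_rot: [-3.14, -0.001, 1.196]
force: [0.2, 0.3, 0.3]
grip_width: 0.0427
finger_force: 0.0
```

Call:
play_rows:
  motion:
    - [0,0,0,0,0,0,-0.3]
    - [0,0,0,0,0,0,-0.6]
    - [0,0,0,0,0,0,-1]
    - [0,0,0,0,0,0,-1]
    - [0,0,0,0,0,0,-1]
  squeeze: 118

```text
clock: 18.25
position: [0.4578, -0.3511, 0.0261]
tool_rot: [3.14, 0.001, 1.196]
force: [-1.5, 2.2, 7.0]
grip_width: 0.0142
finger_force: 115.8
```

Call:
play_rows:
  motion:
    - [0,0,-0.05,0,0,0,-1]
    - [0,0,-0.15,0,0,0,-1]
    - [0,0,-0.3,0,0,0,-1]
    - [0,0,-0.5,0,0,0,-1]
    - [0,0,-0.7,0,0,0,-1]

```text
clock: 18.75
position: [0.4571, -0.3507, 0.0319]
tool_rot: [-3.141, 0.0, 1.196]
force: [-1.2, -0.2, -4.3]
grip_width: 0.0141
finger_force: 115.1
```

```bash
python3 - <<'E'
from h import *
s=observe();go(.4542,-.3552,.0245,68.2);print(s['force'],s['moment'])
p,d,ci=grab('top');P=pts(d,ci);Z=P[...,2]
x=s['position'];Q=Ro.from_euler('xyz',s['tool_rot']).inv().apply(P.reshape(-1,3)-x).reshape(P.shape)
for nm,zl,zh in(('rim',.05,.085),('wall',.018,.035)):
  m=(d>0)&(Z>zl)&(Z<zh)&(abs(Q[...,1])<.045)&(Q[...,0]>.06)&(Q[...,0]<.215)
  q=Q[m];c=np.polyfit(q[:,0],q[:,2],1);print(nm,len(q),q[:,:2].min(0),q[:,:2].max(0),'slope',c[0],np.median(Z[m]))
E
```

```text
pose [ 0.4571 -0.3507  0.0319] [-1.7999e+02  1.0000e-02  6.8510e+01] t 18.75 -> cm [-0.52 -0.11  0.74] rot [-0.0001  0.0001  0.0054]
[-1.16691083 -0.15192098 -4.34002017] [-0.41770009  0.16807893  0.00657709]
rim 373 [ 0.065021   -0.02914361] [0.19708836 0.02872578] slope -0.002817984952050094 0.06524143266512755
wall 579 [ 0.0600167  -0.03728296] [0.20183695 0.03773508] slope 0.0023280553105982566 0.026357361266394184
```

The tray is held level, its centre 130 mm ahead of the TCP, with 4.3 N on the wrist. Lifting and carrying.

Call:
play_rows:
  motion:
    - [0,0,-1,0,0,0,-1]
    - [0,0,-2.5,0,0,0,-1]
    - [0,0,-4.5,0,0,0,-1]
    - [0,0,-6.5,0,0,0,-1]
    - [0.5,0,-8.2,0,0,0,-1]

```text
clock: 19.3
position: [0.459, -0.3466, 0.1161]
tool_rot: [3.14, 0.001, 1.195]
force: [-0.2, -0.1, -4.1]
grip_width: 0.0138
finger_force: 115.5
```

Call:
play_rows:
  motion:
    - [2,-0.3,-1,0,0,0,-1]
    - [4.5,-0.8,-1.2,0,0,0,-1]
    - [7.5,-1.3,-1.2,0,0,0,-1]
    - [10.5,-1.8,-1.2,0,0,0,-1]
    - [13.5,-2.3,-1.2,0,0,0,-1]

```text
clock: 19.8
position: [0.4872, -0.21, 0.1267]
tool_rot: [3.141, -0.0, 1.196]
force: [1.6, 0.9, -3.7]
grip_width: 0.014
finger_force: 115.4
```

Call:
play_rows:
  motion:
    - [3,-0.5,0,0,0,0,-1]
    - [6,-1,0,0,0,-0.02,-1]
    - [9,-1.5,0,0,0,-0.05,-1]
    - [12,-2,0,0,0,-0.09,-1]
    - [15,-2.5,0,0,0,-0.13,-1]

```text
clock: 20.3
position: [0.5187, -0.0612, 0.1267]
tool_rot: [3.141, 0.0, 1.328]
force: [1.3, -0.5, -4.3]
grip_width: 0.0134
finger_force: 115.4
```

```bash
python3 - <<'E'
from h import *
s=observe();print(s['force'],s['moment'],s['grip_width']);go(.5521,.1015,.127,88.2)
E
```

```text
[ 1.31956156 -0.4531909  -4.33929231] [-0.40400511  0.11928647 -0.03976956] 0.01340964761086035
pose [ 0.5187 -0.0612  0.1267] [179.98   0.    76.09] t 20.3 -> cm [16.6  -0.67 -0.03] rot [ 3.000e-04  1.000e-04 -2.114e-01]
```

Call:
play_rows:
  motion:
    - [2.5,-0.1,0,0,0,-0.04,-1]
    - [5,-0.2,0,0,0,-0.08,-1]
    - [7.5,-0.3,0,0,0,-0.12,-1]
    - [10,-0.4,0,0,0,-0.16,-1]
    - [12,-0.5,0,0,0,-0.2,-1]

```text
clock: 20.8
position: [0.543, 0.0566, 0.1266]
tool_rot: [3.141, -0.0, 1.529]
force: [0.5, 1.0, -3.8]
grip_width: 0.0139
finger_force: 115.4
```

```bash
python3 - <<'E'
from h import *
go(.5521,.1015,.127,88.2)
E
```

```text
pose [0.543  0.0566 0.1266] [ 1.7997e+02 -2.0000e-02  8.7610e+01] t 20.8 -> cm [ 4.52  0.72 -0.04] rot [ 0.0005 -0.0003 -0.0103]
```

Call:
play_rows:
  motion:
    - [1.5,0.25,0.5,0,0,-0.005,-1]
    - [3,0.5,1.5,0,0,-0.01,-1]
    - [4,0.7,3,0,0,-0.01,-1]
    - [4.3,0.7,4.5,0,0,-0.01,-1]
    - [4.3,0.7,6,0,0,-0.01,-1]

```text
clock: 21.3
position: [0.5516, 0.0969, 0.0642]
tool_rot: [-3.141, 0.0, 1.536]
force: [0.3, -0.5, -3.9]
grip_width: 0.0138
finger_force: 115.4
```

Call:
play_rows:
  motion:
    - [0,0,1,0,0,0,-1]
    - [0,0,2,0,0,0,-1]
    - [0,0,2.6,0,0,0,-1]
    - [0,0,2.8,0,0,0,-1]
    - [0,0,2.8,0,0,0,-1]

```text
clock: 21.8
position: [0.5521, 0.097, 0.0378]
tool_rot: [3.142, -0.0, 1.536]
force: [-0.5, -0.2, -4.6]
grip_width: 0.0135
finger_force: 115.4
```

```bash
python3 - <<'E'
from h import *
go(.5521,.1015,.040,88.2)
s=observe();x=s['position']
p,d,ci=grab('top');P=pts(d,ci);Z=P[...,2]
Q=Ro.from_euler('xyz',s['tool_rot']).inv().apply(P.reshape(-1,3)-x).reshape(P.shape)
for nm,zl,zh in(('rim',.06,.095),('wall',.026,.048)):
  m=(d>0)&(Z>zl)&(Z<zh)&(abs(Q[...,1])<.045)&(Q[...,0]>.05)&(Q[...,0]<.23)
  q=Q[m];c=np.polyfit(q[:,0],q[:,2],1);print(nm,len(q),q[:,:2].min(0),q[:,:2].max(0),'slope',c[0],np.median(Z[m]))
  if nm=='wall':print(cv2.minAreaRect((P[m][:,:2]*1000).astype(np.float32)))
v,u=np.mgrid[0:480,0:640]
for nm,b in(('U',(188,217,208,231)),('L',(188,262,208,280)),('railU',(150,220,187,231)),('railL',(150,258,187,271))):
  m=(d>0)&(Z>.02)&(Z<.032)&(u>=b[0])&(u<b[2])&(v>=b[1])&(v<b[3]);print(nm,P[m].mean(0).round(4),P[m].min(0).round(4),P[m].max(0).round(4))
cv2.imwrite('pics/t4.png',cv2.resize(p[170:330,90:330][...,::-1],None,fx=3,fy=3,interpolation=2))
E
```

```text
pose [0.5521 0.097  0.0378] [180.    -0.    87.98] t 21.8 -> cm [ 0.45 -0.01 -0.22] rot [ 0.     -0.     -0.0038]
rim 206 [ 0.09488583 -0.027936  ] [0.19480117 0.02898911] slope 0.015070659362471626 0.07174984985557593
wall 352 [ 0.09001529 -0.03647195] [0.2023761  0.03617319] slope -0.014766963945806311 0.03311612535906279
((557.2130126953125, 243.12939453125), (111.90929412841797, 72.2525863647461), 88.42843627929688)
U [0.6131 0.3242 0.0261] [0.5948 0.2957 0.0204] [0.6233 0.3399 0.0304]
L [0.5058 0.3256 0.0268] [0.4968 0.2951 0.0207] [0.5228 0.3386 0.0318]
railU [0.6078 0.3854 0.0264] [0.603  0.3434 0.0202] [0.6126 0.4268 0.0318]
railL [0.5172 0.3864 0.0266] [0.5111 0.3433 0.0205] [0.522  0.4266 0.0312]
```

View pics/t4.png

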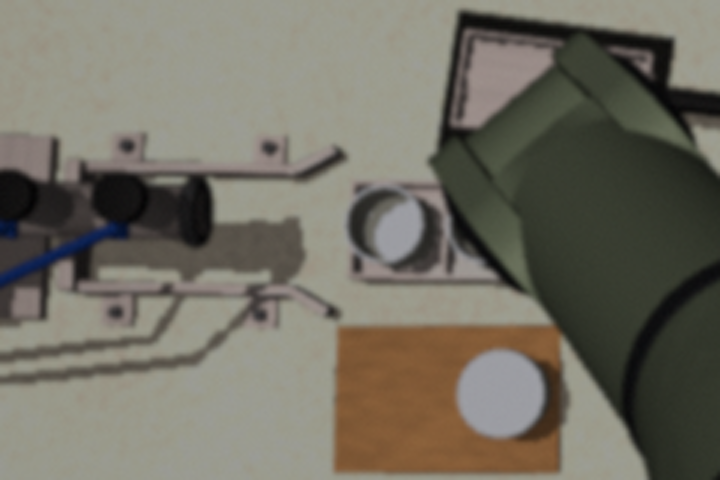

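The picture shows the tray level in front of the mouth at crop (350–520,185–280), centred between the flare tips at (340,155) and (335,313). It is clear of the pan and the closed jar, so I lower it and drive in.

Call:
play_rows:
  motion:
    - [0.5,0,0.3,0,0,0,-1]
    - [1.5,0,0.6,0,0,0.002,-1]
    - [2.5,0,0.8,0,0,0.003,-1]
    - [3.5,0,0.9,0,0,0.003,-1]
    - [4.5,0,0.9,0,0,0.003,-1]

```text
clock: 22.35
position: [0.5534, 0.1434, 0.0287]
tool_rot: [-3.141, -0.0, 1.533]
force: [0.3, -0.4, -3.9]
grip_width: 0.0138
finger_force: 115.4
```

Call:
play_rows:
  motion:
    - [1,0,0,0,0,0,-1]
    - [2,0,0,0,0,0,-1]
    - [3,0,0,0,0,0,-1]
    - [4,0,0,0,0,0,-1]
    - [5,0,0,0,0,0,-1]

```text
clock: 22.85
position: [0.5555, 0.1928, 0.0288]
tool_rot: [-3.142, -0.0, 1.533]
force: [0.1, -0.4, -3.3]
grip_width: 0.0137
finger_force: 115.4
```

```bash
python3 - <<'E'
from h import *
go(.5589,.2964,.028,87.8);s=observe();print(s['force'],s['moment']);x=s['position']
c=x[:2]+.13*np.array([.0366,.9993]);print('lat',c, c[0]-(.5631+(c[1]-.4)*.0384))
E
```

```text
pose [0.5555 0.1928 0.0288] [-180.     -0.     87.82] t 22.85 -> cm [10.36 -0.05  0.08] rot [-0.     -0.      0.0003]
[ 0.10767629 -0.43647309 -3.25043413] [-0.47673903 -0.04983633 -0.02996301]
lat [0.56025152 0.32275183] 0.0001178489349227263
```

Call:
play_rows:
  motion:
    - [1,0,0,0,0,0,-1]
    - [2,0,0,0,0,0,-1]
    - [3,0,0,0,0,0,-1]
    - [4,0,0,0,0,0,-1]
    - [5,0,0,0,0,0,-1]

```text
clock: 23.35
position: [0.5574, 0.2428, 0.0288]
tool_rot: [-3.142, 0.0, 1.533]
force: [-1.2, -0.1, -3.3]
grip_width: 0.0137
finger_force: 115.4
```

Call:
play_rows:
  motion:
    - [0.8,0,0,0,0,0,-1]
    - [1.6,0,0,0,0,0,-1]
    - [2.4,0,0,0,0,0,-1]
    - [3.2,0,0,0,0,0,-1]
    - [4,0,0,0,0,0,-1]

```text
clock: 23.85
position: [0.5589, 0.2825, 0.0288]
tool_rot: [3.142, 0.0, 1.533]
force: [-0.4, 0.1, -3.0]
grip_width: 0.0139
finger_force: 115.4
```

```bash
python3 - <<'E'
from h import *
go(.5589,.2964,.028,87.8);s=observe();print(s['force'],s['moment']);x=s['position']
c=x[:2]+.13*np.array([.0366,.9993]);print('lat',c, c[0]-(.5631+(c[1]-.4)*.0384))
E
```

```text
pose [0.5589 0.2825 0.0288] [180.     0.    87.81] t 23.85 -> cm [ 1.39 -0.06  0.08] rot [0.     0.     0.0002]
[-0.36968543  0.0925089  -2.97103219] [-0.42589906  0.03266575 -0.01529636]
lat [0.56370424 0.41240386] 0.00012793026006097108
```

Call:
play_rows:
  motion:
    - [0.3,0,0.05,0,0,0,-1]
    - [0.6,0,0.1,0,0,0,-1]
    - [0.8,0,0.1,0,0,0,-1]
    - [1,0,0.1,0,0,0,-1]
    - [1.1,0,0.1,0,0,0,-1]

```text
clock: 24.35
position: [0.5594, 0.293, 0.0279]
tool_rot: [3.142, -0.0, 1.533]
force: [-0.2, 0.2, -3.5]
grip_width: 0.0142
finger_force: 115.6
```

Call:
play_rows:
  motion:
    - [0.05,0,0,0,0,0,-1]
    - [0.1,0,0,0,0,0,-1]
    - [0.15,0,0,0,0,0,-1]
    - [0.2,0,0,0,0,0,-1]
    - [0.25,0,0,0,0,0,-1]

```text
clock: 24.85
position: [0.5594, 0.2954, 0.0278]
tool_rot: [3.142, -0.0, 1.533]
force: [-0.3, 0.0, -3.0]
grip_width: 0.0139
finger_force: 115.6
```

Call:
play_rows:
  motion:
    - [0.05,0,0,0,0,0,-1]
    - [0.1,0,0,0,0,0,-1]
    - [0.15,0,0,0,0,0,-1]
    - [0.2,0,0,0,0,0,-1]
    - [0.2,0,0,0,0,0,-1]

```text
clock: 25.35
position: [0.5595, 0.2976, 0.0278]
tool_rot: [3.142, -0.0, 1.533]
force: [1.1, 1.9, -4.0]
grip_width: 0.014
finger_force: 115.6
```

Call:
play_rows:
  motion:
    - [0.04,0,0,0,0,0,-1]
    - [0.08,0,0,0,0,0,-1]
    - [0.12,0,0,0,0,0,-1]
    - [0.15,0,0,0,0,0,-1]
    - [0.15,0,0,0,0,0,-1]

```text
clock: 25.85
position: [0.5595, 0.299, 0.0278]
tool_rot: [-3.142, -0.0, 1.533]
force: [-0.3, 0.1, -2.9]
grip_width: 0.0143
finger_force: 115.6
```

Call:
play_rows:
  motion:
    - [0.04,0,0,0,0,0,-1]
    - [0.08,0,0,0,0,0,-1]
    - [0.12,0,0,0,0,0,-1]
    - [0.16,0,0,0,0,0,-1]
    - [0.2,0,0,0,0,0,-1]

```text
clock: 26.35
position: [0.5595, 0.3005, 0.0277]
tool_rot: [-3.141, 0.001, 1.533]
force: [-0.8, -3.7, -2.1]
grip_width: 0.0142
finger_force: 115.6
```

Call:
play_rows:
  motion:
    - [0,0,0.05,0,0,0,-1]
    - [0,0,0.1,0,0,0,-1]
    - [0,0,0.15,0,0,0,-1]
    - [0,0,0.2,0,0,0,-1]
    - [0,0,0.2,0,0,0,-1]

```text
clock: 26.85
position: [0.5596, 0.3003, 0.0263]
tool_rot: [3.142, 0.001, 1.532]
force: [-5.0, -8.5, 9.4]
grip_width: 0.014
finger_force: 117.7
```

```bash
python3 -c "
from h import *
s=observe();print(s['force'],s['moment'],s['position'],s['tool_rot'])"
```

```text
[-5.03295629 -8.490324    9.35620995] [-1.58452319  0.98832732  0.04682118] [0.55964677 0.30029407 0.02630718] [3.14156325e+00 9.43745589e-04 1.53233300e+00]
```

Call:
play_rows:
  motion:
    - [0.05,0,-0.04,0,0,0,-1]
    - [0.1,0,-0.08,0,0,0,-1]
    - [0.1,0,-0.08,0,0,0,-1]
    - [0.1,0,-0.08,0,0,0,-1]
    - [0.1,0,-0.08,0,0,0,-1]

```text
clock: 27.35
position: [0.5596, 0.3003, 0.0264]
tool_rot: [-3.141, 0.002, 1.532]
force: [-2.4, -11.1, 0.4]
grip_width: 0.0138
finger_force: 116.2
```

Call:
play_rows:
  motion:
    - [0,0,0,0,0,0,-0.7]
    - [0,0,0,0,0,0,-0.4]
    - [0,0,0,0,0,0,0]
    - [0,0,0,0,0,0,0]
    - [0,0,0,0,0,0,0]

```text
clock: 27.85
position: [0.5597, 0.3023, 0.0268]
tool_rot: [3.141, -0.001, 1.533]
force: [-0.3, -0.4, 0.1]
grip_width: 0.0427
finger_force: 0.0
```

Call:
play_rows:
  motion:
    - [0,0,-1,0,0,0,0]
    - [0,0,-3,0,0,0,0]
    - [0,0,-6,0,0,0,0]
    - [-2,0,-9,0,0,0,0]
    - [-5,0,-12,0,0,0,0]

```text
clock: 28.35
position: [0.5572, 0.2532, 0.1485]
tool_rot: [3.141, -0.001, 1.535]
force: [-0.0, -1.5, -0.8]
grip_width: 0.0427
finger_force: 0.0
```

Call:
play_rows:
  motion:
    - [-4,0,-2,0,0,0,0]
    - [-8,0,-4,0,0,0,0]
    - [-12,0,-6,0,0,0,0]
    - [-16,0,-6,0,0,0,0]
    - [-16,0,-6,0,0,0,0]

```text
clock: 28.85
position: [0.5521, 0.0862, 0.2078]
tool_rot: [3.14, 0.003, 1.526]
force: [0.0, 0.7, -0.9]
grip_width: 0.0429
finger_force: 0.0
```

```bash
python3 - <<'E'
from h import *
p,d,ci=grab('top');P=pts(d,ci);Z=P[...,2]
q=p[160:340,90:330];cv2.imwrite('pics/f.png',cv2.resize(q[...,::-1],None,fx=3.3,fy=3.3,interpolation=2))
m=(d>0)&(Z>.046)&(Z<.058)&(P[...,1]>.24)&(P[...,1]<.38)&(abs(P[...,0]-.56)<.02)
print('handle',P[m][:,:2].min(0),P[m][:,:2].max(0),np.median(P[m][:,2]))
m=(d>0)&(Z>.054)&(Z<.066)&(P[...,1]>.33)&(P[...,1]<.5)&(abs(P[...,0]-.56)<.04);print('rims',np.percentile(P[m],[1,50,99],axis=0).round(4))
m=(d>0)&(Z>.015)&(Z<.03)&(P[...,1]>.06)&(P[...,1]<.25)&(P[...,0]>.59)&(P[...,0]<.74)
print(cv2.minAreaRect((P[m][:,:2]*1000).astype(np.float32)))
for n,c,h in(('capa',(.4354,.1791),.072),('capb',(.5039,-.0981),.068),('tins',(.6182,-.312),.05)):
  m=(d>0)&(abs(Z-h)<.01)&(np.hypot(P[...,0]-c[0],P[...,1]-c[1])<.05);print(n,P[m].mean(0) if m.any() else None)
s=observe();print(s['position'],s['force'])
E
```

```text
handle [0.54067528 0.27354714] [0.57860324 0.37675799] 0.052942598334037125
rims [[0.5361 0.3313 0.0541]
 [0.5506 0.3768 0.0601]
 [0.5897 0.4835 0.0658]]
((708.4622192382812, 210.86239624023438), (2.4404032230377197, 3.3285815715789795), 52.351993560791016)
capa [0.43500427 0.18024686 0.07243755]
capb [ 0.50393504 -0.09819434  0.06820496]
tins [ 0.61820543 -0.31202113  0.04996583]
[0.55189432 0.08935701 0.20756874] [1.06740476 0.93358085 0.65275335]
```

View pics/f.png

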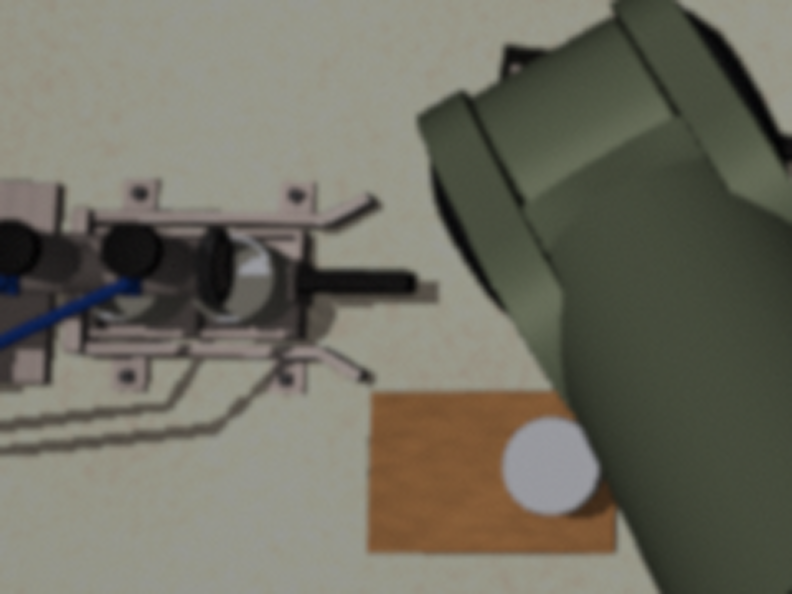

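The final view shows the tray inside the rails, its end at the stop (crop x≈85), with both jars upright under the nozzles. The closed jars and tins have not moved. The pan is hidden by the arm here, but measured centred and level on the mat after release.

```bash
python3 -c "
from workcell import bot
print(bot.job_done())"
```

```text
the job is handed in; nothing more can be done
None
```

I handed the job in at about 29 s: the pan is on the mat (within about 1 mm of the middle when I set it down; the arm hid it in the last picture), both jars are upright in the tray, and the tray is home against the end stop. Seating jar B, the wrist force touched 40 N for a moment; I backed off and released it.

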